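# Sort stripped-down gearbox and engine parts into their trays

### The job

Sort the five machine parts on the workbench into the parts trays: the two steel gears go in the blue tray, one in each bay, the two brass bushings in the red tray, one in each bay, and the piston in the yellow tray. Set each part down upright and flat on the tray floor as it stands now, without dropping it, and leave the spray can and the mug standing where they are.

Things in the scene. Friction and masses are not known exactly. Their poses are not given: they have to be found in the camera images.
- gear_large: The larger steel gear standing upright on its toothed face, hub up: toothed disc 56 mm over the teeth and 16 mm thick, then a plain round hub 28 mm in diameter up to 50 mm total height (black spot on top). Origin at the centre of the underside, z up the hub. About 0.38 kg; grip it by the hub.
- gear_small: The smaller steel gear standing upright on its toothed face, hub up: toothed disc 46 mm over the teeth and 16 mm thick, then a plain round hub 28 mm in diameter up to 46 mm total height (black spot on top). Origin at the centre of the underside, z up the hub. About 0.28 kg; grip it by the hub.
- bushing_large: The larger yellow brass flanged bushing standing on its flange: flange 54 mm in diameter, 8 mm thick, then a tube 34 mm in outer diameter, 5 mm wall, up to 50 mm total height. Origin at the centre of the underside, z up the tube. About 0.2 kg; grip it by the outside of the tube.
- bushing_small: The smaller yellow brass flanged bushing standing on its flange: flange 44 mm in diameter, 8 mm thick, then a tube 34 mm in outer diameter, 5 mm wall, up to 46 mm total height. Origin at the centre of the underside, z up the tube. About 0.2 kg; grip it by the outside of the tube.
- piston: Bright aluminium piston standing upright, crown up: a cylinder 48 mm in diameter and 52 mm high with three black rings near the top and two black round marks on the flat crown. Origin at the centre of the underside, z up. About 0.16 kg.
- tray_blue: Two-bay open blue plastic parts tray, fixed to the bench, for the two gears. Outside 86 (x) by 164 (y) by 22 mm high, walls and floor 4 mm thick; a 4 mm divider, as high as the walls, makes two bays, 78 by 76 mm inside, centred at y = +40 and -40 mm of the tray. Origin: centre of its underside, z up; the floor's top is at z = 4 mm. Yaw within 0.25 rad.
- tray_red: Two-bay open red plastic parts tray, fixed to the bench, for the two bushings. Outside 86 (x) by 164 (y) by 22 mm high, walls and floor 4 mm thick; a 4 mm divider, as high as the walls, makes two bays, 78 by 76 mm inside, centred at y = +40 and -40 mm of the tray. Origin: centre of its underside, z up; the floor's top is at z = 4 mm. Yaw within 0.25 rad.
- tray_yellow: Single-bay open yellow plastic parts tray, fixed to the bench, that takes the piston. Outside 86 by 86 by 22 mm high, walls and floor 4 mm thick, one bay 78 by 78 mm inside. Origin at the centre of its underside, z up; the bay floor is 4 mm above the origin. Yaw within 0.25 rad.
- spray_can: Tall green-labelled spray can, 60 mm in diameter, 190 mm high, at the left or right side of the work area. Origin at the centre of its underside. A bystander: leave it standing where it is.
- mug: White mug, 80 mm in diameter and 90 mm high, with a handle, at the other side of the work area. Origin at the centre of its underside. A bystander: leave it standing where it is.
There are look-alikes about, which are no part of the job. What is shaped like the bushing_small but purple is not meant. What is shaped like the bushing_large but pink is not meant.

How it is judged:
At the end, for the whole second after the job is handed in: Both gears are in the blue tray, one in each bay, both bushings in the red tray, one in each bay, and the piston is in the yellow tray; each is within 20 mm of its bay centre along each tray axis, its underside within 5 mm of the tray floor's height, upright within 0.12 rad, released and at rest ((((x of gear_large in the frame of tray_blue between -0.02 and 0.02 m and y of gear_large in the frame of tray_blue between 0.02 and 0.06 m and z of gear_large in the frame of tray_blue between -0.001 and 0.009 m) and (x of gear_small in the frame of tray_blue between -0.02 and 0.02 m and y of gear_small in the frame of tray_blue between -0.06 and -0.02 m and z of gear_small in the frame of tray_blue between -0.001 and 0.009 m)) or ((x of gear_large in the frame of tray_blue between -0.02 and 0.02 m and y of gear_large in the frame of tray_blue between -0.06 and -0.02 m and z of gear_large in the frame of tray_blue between -0.001 and 0.009 m) and (x of gear_small in the frame of tray_blue between -0.02 and 0.02 m and y of gear_small in the frame of tray_blue between 0.02 and 0.06 m and z of gear_small in the frame of tray_blue between -0.001 and 0.009 m))) and (((x of bushing_large in the frame of tray_red between -0.02 and 0.02 m and y of bushing_large in the frame of tray_red between 0.02 and 0.06 m and z of bushing_large in the frame of tray_red between -0.001 and 0.009 m) and (x of bushing_small in the frame of tray_red between -0.02 and 0.02 m and y of bushing_small in the frame of tray_red between -0.06 and -0.02 m and z of bushing_small in the frame of tray_red between -0.001 and 0.009 m)) or ((x of bushing_large in the frame of tray_red between -0.02 and 0.02 m and y of bushing_large in the frame of tray_red between -0.06 and -0.02 m and z of bushing_large in the frame of tray_red between -0.001 and 0.009 m) and (x of bushing_small in the frame of tray_red between -0.02 and 0.02 m and y of bushing_small in the frame of tray_red between 0.02 and 0.06 m and z of bushing_small in the frame of tray_red between -0.001 and 0.009 m))) and x of piston in the frame of tray_yellow between -0.02 and 0.02 m and y of piston in the frame of tray_yellow between -0.02 and 0.02 m and z of piston in the frame of tray_yellow between -0.001 and 0.009 m and angle between each of gear_large, gear_small, bushing_large, bushing_small, piston's own z axis and vertical below 0.12 rad and linear speed of each of gear_large, gear_small, bushing_large, bushing_small, piston below 0.02 m/s and angular speed of each of gear_large, gear_small, bushing_large, bushing_small, piston below 0.2 rad/s and contact force between each of gear_large, gear_small, bushing_large, bushing_small, piston and the fingers below 0.1 N); the robot touches nothing.
It fails at once if a part is dropped into its tray (faster than 0.6 m/s in its last 26 mm above the tray floor) ((linear speed of gear_large above 0.6 m/s and horizontal distance between gear_large and tray_blue below 0.09 m and z of gear_large in the frame of tray_blue below 0.03 m) or (linear speed of gear_small above 0.6 m/s and horizontal distance between gear_small and tray_blue below 0.09 m and z of gear_small in the frame of tray_blue below 0.03 m) or (linear speed of bushing_large above 0.6 m/s and horizontal distance between bushing_large and tray_red below 0.09 m and z of bushing_large in the frame of tray_red below 0.03 m) or (linear speed of bushing_small above 0.6 m/s and horizontal distance between bushing_small and tray_red below 0.09 m and z of bushing_small in the frame of tray_red below 0.03 m) or (linear speed of piston above 0.6 m/s and horizontal distance between piston and tray_yellow below 0.09 m and z of piston in the frame of tray_yellow below 0.03 m)).
It fails at once if the spray can or the mug is moved by more than 30 mm or tipped by more than 0.3 rad (distance of any of spray_can, mug from where it was at the start of the episode above 0.03 m or angle between any of spray_can, mug's own z axis and vertical above 0.3 rad).
It also fails if it takes over 120 s, if anything falls off the work surface, if the arm or the gripper's body presses on something with over 40 N, if the wrist force passes 120 N, or if a joint passes its speed limit or range.

### The arm

A 6-joint arm with a two-finger parallel gripper is mounted at the origin on the work surface. World frame = base frame: x ahead of the robot, y to its left, z up, the work surface at z = 0. Lengths are in m, angles in rad, forces in N, time in s.
With the tool pointing down it reaches from about 0.275 to 0.975 m from the base axis. Payload 8.4 kg.
Tool frame: the origin (TCP) lies between the finger pads; the fingertips stand tcp_to_tips ahead of it and the grasp point (between the pads) lies 8 mm behind it (tcp_to_tips is the distance from the TCP to the fingertips, in m); z points along the fingers, y is the line along which they close (so a half turn about z gives the same grasp; the last joint's range is limited). The gripper opens to 92 mm and grips with 3 to 60 N. Pads are 20 mm wide; open, the fingers measure 128 mm over their backs; the gripper's body (75 mm by 189 mm) begins 69 mm behind the grasp point.
Start: joints at [1.236, 0.353, 1.633, -0, 1.155, -0.002], TCP at [0.204, 0.591, 0.226] pointing down, gripper open.
Joint ranges: [-2.63, 2.63], [-0.92, 2.1], [0.06, 2.66], [-1.3, 4.44], [0, 2.69], [-3.02, 3.02]. Speed limits (rad/s): [2.22, 2.22, 2.79, 3.14, 3.14, 3.14].

### API

Orientations are given as a unit quaternion [w, x, y, z].
In Python, from cell import * gives the robot as it stands. The module is installed in compiled form; this text tells all that it offers.
- The arm moves only by the tool move_arm, never from a script. Its argument "motion" is text: rows parted by semicolons, each of 7 numbers parted by spaces: the opening in per cent of the stroke, from 0 (shut) to 100 (fully open), then the shift along the tool's x, y, z in mm, then the turn, a rotation vector about the tool's x, y, z in rad. A call has 1 to 12 rows; each row is the pose to reach, as a shift and turn from the pose commanded when the call began, along the tool's axes at that moment; what a row does not reach only later rows make up. A row lasts 1/10 s, in which the tool goes at most 50 mm and 8.59 degrees, less where a joint would pass 70% of its speed; a pose out of reach is approached as far as the arm can. A call with a gripper value outside its range is refused whole. The fingers move at their own pace and stop on an object; "newtons" is the grip in N (left out, the last holds). Time passes only in rows, so rows that repeat a pose let the fingers close. It gives the time, the measured TCP pose, the force, the opening and the grip force at its end, in the units of the state.
- read_state(): the state, without advancing time (a new reading comes with each control period).
- grab_frame(name): name is "side" or "top"; returns the picture (400x640x3 uint8, red, green, blue); there is no depth.
- camera_info(name): a dict with "K" (3x3 intrinsics, pixels), "k1" (the pictures are not rectified: a ray, as slopes to the right and down, at radius r is drawn at 1 + k1 r^2 times it, then the intrinsics apply), "position" and "attitude" of the camera in the world. Camera axes: x right, y down, z forward; pixel columns grow to the right and rows downward; lengths in m; the calibration is good to about 2 mm. A picture is of the moment at which its call begins. camera_info takes no time and is no camera call.
- hand_in(): hands the job in; it is judged then, once.
The state is a dict: "time_s": time; "qpos": joint angles; "qd": joint speeds; "joint_efforts": joint torques, N m; "position": TCP position; "tool_rot": TCP orientation; "contact_force": force on the tool from outside, world axes, zero at the start; "moment": the same for the moment, N m; "grip_width": finger opening in m; "grasp_force": force on a finger pad.
Only numpy, scipy, OpenCV 4.12 (cv2) and the standard library are available. Lean on these libraries where they do the work, as an engineer would, in place of code of your own. Each camera call takes 0.05 s, during which the arm holds its last target. There are 200 camera calls.

## Working session

There is one attempt and no reset: what is moved stays moved. The work goes in short steps, Python scripts to look and compute and a tool call to move; the robot and the scene stay as the last step left them, time stands still between calls to the robot, and variables do not carry over. Pictures are saved under pics/ and viewed, at most 14 in all, crops included, and the job is handed in when it is done.

Besides the shell and the picture viewer there is one more tool, called after "Call:" in YAML: its name, and indented under it one key for each argument. move_arm: Moves the arm, as the interface text tells. Its arguments: {"type":"object","properties":{"motion":{"type":"string"},"newtons":{"type":"number"}},"required":["motion"]}

```bash
mkdir -p pics; python3 - <<'E'
from cell import *
import cv2
for n in("top","side"):
    cv2.imwrite(f"pics/{n}0.png",grab_frame(n)[:,:,::-1]); print(n,camera_info(n))
print(read_state())
import cell; print([k for k in dir(cell) if k[0]!='_'], getattr(cell,'tcp_to_tips',None))
E
```

```text
top {'K': array([[438.33428301,   0.        , 322.67186754],
       [  0.        , 438.33428301, 192.81680965],
       [  0.        ,   0.        ,   1.        ]]), 'k1': -0.11011997162656077, 'position': array([ 0.19403145, -0.01854916,  1.49428968]), 'attitude': array([-0.07431034,  0.73680017, -0.66854611,  0.0681878 ])}
side {'K': array([[515.77620011,   0.        , 321.47577188],
       [  0.        , 515.77620011, 196.55868754],
       [  0.        ,   0.        ,   1.        ]]), 'k1': -0.10164534960358854, 'position': array([ 0.06127372, -1.01427838,  0.81536936]), 'attitude': array([-0.44594021,  0.87314211, -0.17122042,  0.09717897])}
{'time_s': 0.1, 'qpos': array([ 1.23557015e+00,  3.53591052e-01,  1.63404992e+00, -1.64575778e-05,
        1.15522511e+00, -2.38205510e-03]), 'qd': array([ 0.00032149, -0.00180469, -0.00338502,  0.00053299,  0.00155014,
        0.00040455]), 'joint_efforts': array([ 4.24065638e-04, -5.94904411e+01, -3.34927332e+01,  6.99280109e-02,
        1.83482916e-02, -4.93579705e-05]), 'position': array([0.20405792, 0.59028619, 0.22493539]), 'tool_rot': array([-9.95509647e-05,  1.65651595e-01,  9.86184133e-01, -6.28928686e-04]), 'contact_force': array([-0.16826915,  0.39694034, -0.01226692]), 'moment': array([ 0.04450362, -0.04326924,  0.03530299]), 'grasp_force': 0.0, 'grip_width': 0.0917178957472149}
['MotionError', 'camera_info', 'grab_frame', 'hand_in', 'read_state', 'tcp_to_tips'] 0.011
```

View pics/top0.png

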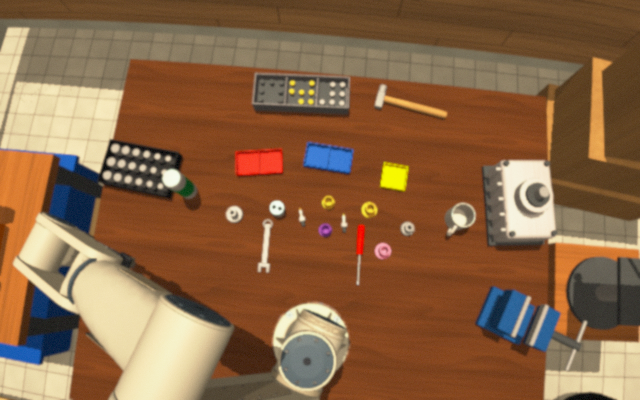

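View pics/side0.png

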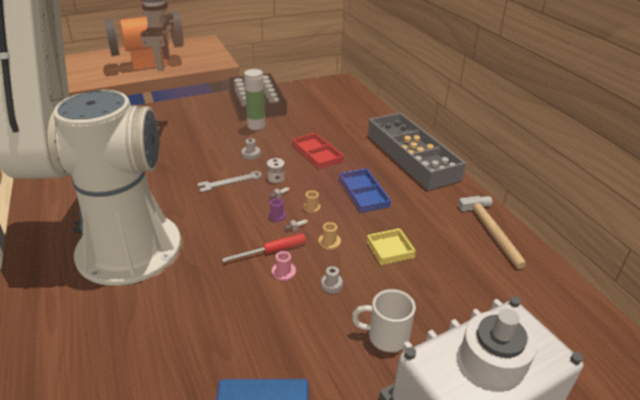

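The top view shows trays red (259,162), blue (329,158) and yellow (395,177), and the piston at (277,208).
- Gears: candidates (234,214) and (408,229).
- Brass bushings: candidates (328,202) and (369,209).
- Look-alikes to avoid: purple (325,230) and pink (383,251).
- Clutter: bolts (301,216) and (344,221), wrench (265,245), screwdriver (360,250).

I'll check these in a close crop.

```bash
cat > h.py <<'E'
import numpy as np, cv2
from cell import *
from scipy.spatial.transform import Rotation as R
def rot(q): return R.from_quat(np.roll(q,-1)).as_matrix()
def params(n):
    c=camera_info(n); return c['K'],np.array([c['k1'],0,0,0.]),np.array(c['position']),rot(c['attitude'])
def px2w(n,uv,z):
    K,d,p,A=params(n)
    s=cv2.undistortPoints(np.array(uv,float).reshape(-1,1,2),K,d)[:,0]
    r=np.c_[s,np.ones(len(s))]@A.T
    return p+r*((np.broadcast_to(z,len(s))-p[2])/r[:,2])[:,None]
def w2px(n,P):
    K,d,p,A=params(n); rv=cv2.Rodrigues(A.T)[0]
    return cv2.projectPoints(np.array(P,float).reshape(-1,3),rv,-A.T@p,K,d)[0][:,0]
def crop(n,x0,y0,w,h,s,name):
    im=grab_frame(n)[y0:y0+h,x0:x0+w,::-1]
    cv2.imwrite(f"pics/{name}.png",cv2.resize(im,None,fx=s,fy=s,interpolation=cv2.INTER_CUBIC))
E
python3 - <<'E'
from h import *
crop("top",222,140,200,125,4,"c1")
crop("side",230,120,200,180,3.3,"c2")
E
```

```text
(no output)
```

View pics/c1.png

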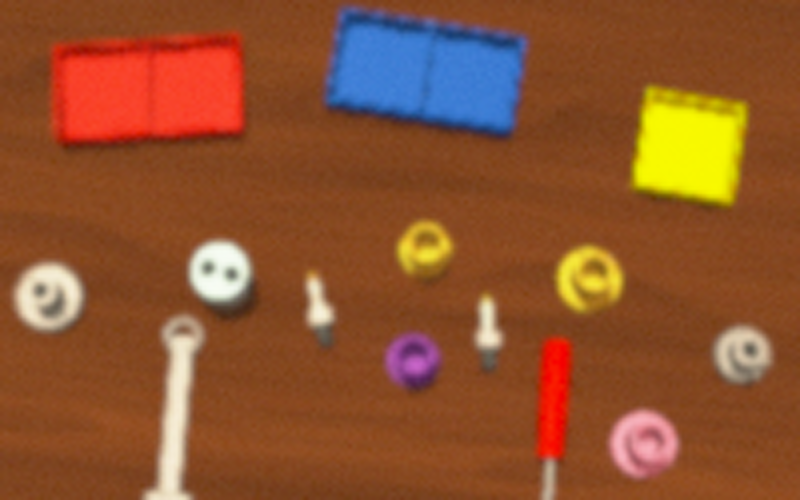

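View pics/c2.png

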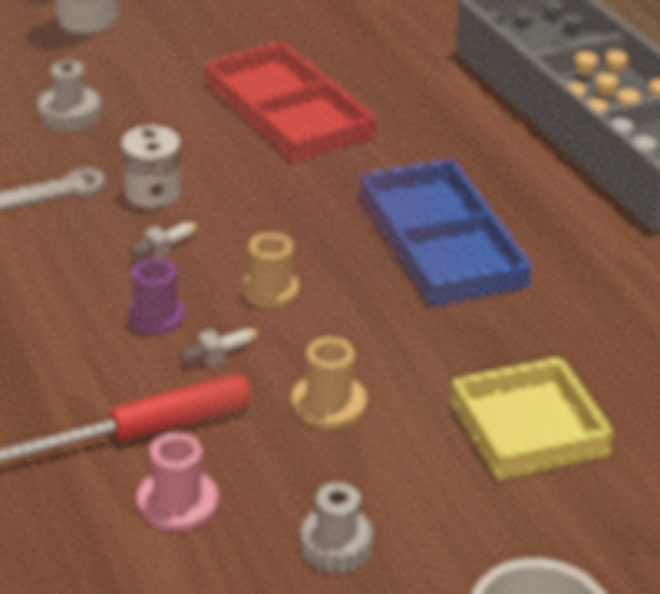

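The crop confirms the parts. Large gear (234,214), the wider disc; small gear (407,228); piston (276.5,207); small brass bushing (328,202); large brass bushing (369,209.5). Purple and pink stay. The tray poses I'll get from a silhouette fit.

```bash
cat > loc.py <<'E'
from h import *
from scipy.optimize import minimize
f=lambda a,x0,y0,s:(np.array(a,float)+.5)/s-.5+[x0,y0]
names=["gearL","gearS","bushL","bushS","piston"]
topb=f([(49,297),(743,354),(590,280),(425,250),(219,270)],222,140,4)
sidb=f([(67,70),(338,497),(330,352),(271,246),(151,143)],230,120,3.3)
A=px2w("top",topb,np.array([.014,.014,.006,.006,.052]));B=px2w("side",sidb,np.array([.05,.046,.05,.046,.052]))
for n,a,b in zip(names,A,B): print(n,a[:2].round(4),b[:2].round(4))
ims={n:grab_frame(n) for n in("top","side")}
H={"red":((0,5),(.082,.043),(259,162)),"blue":((105,125),(.082,.043),(329,158)),"yellow":((25,33),(.043,.043),(395,177))}
for k,((lo,hi),(hy,hx),c) in H.items():
    masks={}
    p0=px2w("top",[c],.01)[0]
    for n,im in ims.items():
        h=cv2.cvtColor(im,cv2.COLOR_RGB2HSV); m=cv2.inRange(h,(lo,140 if n=="top" else 110,60),(hi,255,255))
        if k=="red": m|=cv2.inRange(h,(174,140,60),(180,255,255))
        w=np.zeros_like(m); q=w2px(n,[p0])[0].round().astype(int); cv2.circle(w,tuple(int(v) for v in q),48 if n=="side" else 32,255,-1); m&=w
        m=cv2.morphologyEx(m,cv2.MORPH_CLOSE,np.ones((5,5)))
        N,L,st,_=cv2.connectedComponentsWithStats(m); i=1+st[1:,4].argmax()
        pts=cv2.findNonZero((L==i).astype(np.uint8)); masks[n]=cv2.fillConvexPoly(np.zeros_like(m),cv2.convexHull(pts),255)
    def cost(v,only=None):
        x,y,t=v; ct,s=np.cos(t),np.sin(t); t_=0
        C=[(x+ct*a*hx-s*b*hy,y+s*a*hx+ct*b*hy,z) for a in(-1,1) for b in(-1,1) for z in(0,.022)]
        for n,m in masks.items():
            if only and n!=only: continue
            g=np.zeros_like(m); cv2.fillConvexPoly(g,(cv2.convexHull(w2px(n,C).astype(np.float32))*16).round().astype(np.int32),255,shift=4,lineType=cv2.LINE_AA)
            t_+=np.abs(g.astype(float)-m).sum()/m.astype(float).sum()
        return t_
    for o in (None,"top","side"):
        r=min((minimize(cost,[p0[0],p0[1],t],args=(o,),method="Nelder-Mead",options=dict(initial_simplex=[[p0[0],p0[1],t],[p0[0]+.01,p0[1],t],[p0[0],p0[1]+.01,t],[p0[0],p0[1],t+.1]])) for t in(-.15,0,.15)),key=lambda r:r.fun)
        x,y,t=r.x; print(k,o,r.x.round(4),round(r.fun,3),*[(np.round([x-np.sin(t)*d,y+np.cos(t)*d],4)) for d in(.04,-.04)])
E
python3 loc.py
```

```text
gearL [0.3931 0.3051] [0.3951 0.3049]
gearS [ 0.4017 -0.2901] [ 0.4034 -0.2885]
bushL [ 0.4543 -0.1557] [ 0.4559 -0.1542]
bushS [ 0.4667 -0.0117] [ 0.4672 -0.0125]
piston [0.4247 0.1576] [0.4254 0.1558]
red None [0.5859 0.2445 0.1544] 0.121 [0.5797 0.284 ] [0.592 0.205]
red top [0.584  0.2437 0.1526] 0.057 [0.5779 0.2832] [0.5901 0.2041]
red side [0.5874 0.2456 0.1399] 0.036 [0.5818 0.2852] [0.593 0.206]
blue None [ 0.6248  0.0044 -0.107 ] 0.65 [0.6291 0.0442] [ 0.6205 -0.0353]
blue top [ 0.6243  0.0019 -0.0647] 0.142 [0.6269 0.0418] [ 0.6217 -0.038 ]
blue side [ 0.6388  0.0157 -0.2369] 0.439 [0.6482 0.0546] [ 0.6294 -0.0232]
yellow None [ 0.5795 -0.2321 -0.0978] 0.56 [ 0.5834 -0.1923] [ 0.5756 -0.2719]
yellow top [ 0.5792 -0.2324 -0.0807] 0.061 [ 0.5825 -0.1925] [ 0.576  -0.2722]Traceback (most recent call last):
  File "loc.py", line 30, in <module>
    r=min((minimize(cost,[p0[0],p0[1],t],args=(o,),method="Nelder-Mead",options=dict(initial_simplex=[[p0[0],p0[1],t],[p0[0]+.01,p0[1],t],[p0[0],p0[1]+.01,t],[p0[0],p0[1],t+.1]])) for t in(-.15,0,.15)),key=lambda r:r.fun)
  File "loc.py
[... 502 characters left out ...]
                           **options)
    fsim[j] = func(sim[j])
              ~~~~^^^^^^^^
    fx = function(np.copy(x), *(wrapper_args + args))
  File "loc.py", line 26, in cost
    g=np.zeros_like(m); cv2.fillConvexPoly(g,(cv2.convexHull(w2px(n,C).astype(np.float32))*16).round().astype(np.int32),255,shift=4,lineType=cv2.LINE_AA)
                                                             ~~~~^^^^^
  File "h.py", line 13, in w2px
    K,d,p,A=params(n); rv=cv2.Rodrigues(A.T)[0]
            ~~~~~~^^^
  File "h.py", line 6, in params
    c=camera_info(n); return c['K'],np.array([c['k1'],0,0,0.]),np.array(c['position']),rot(c['attitude'])
ValueError: time passes only in moves, steps and waits
```

```bash
python3 - <<'E'
from h import *
f=lambda a,x0,y0,s:(np.array(a,float)+.5)/s-.5+[x0,y0]
for k,t,s in(("red",[(52,44),(241,35),(244,136),(61,144)],[(206,70),(275,43),(374,121),(296,147)]),
 ("blue",[(340,8),(527,36),(514,135),(326,107)],[(361,180),(455,163),(527,262),(430,290)]),
 ("yel",[(648,86),(747,101),(734,207),(632,189)],[(453,380),(560,360),(609,430),(500,462)])):
  a=px2w("top",f(t,222,140,4),np.array([.022,.022,0,0]));b=px2w("side",f(s,230,120,3.3),.022)
  for c in(a,b):
    m=c.mean(0);r=cv2.minAreaRect((c[:,:2]*1000).astype(np.float32)); print(k,m[:2].round(4),np.round(r[1]),round(r[2],1))
E
```

```text
red [0.5847 0.2428] [ 86. 167.] 8.2
red [0.583 0.238] [ 84. 170.] 9.8
blue [0.6247 0.0019] [168.  85.] 86.8
blue [ 0.6242 -0.    ] [165.  88.] 85.3
yel [ 0.5803 -0.2337] [91. 91.] 86.7
yel [ 0.5789 -0.2325] [91. 87.] 84.1
```

Call:
move_arm:
  motion: "100 0 0 0 0 0 0.14; 100 0 0 0 0 0 0.28; 100 0 0 0 0 0 0.42; 100 0 0 0 0 0 0.56; 100 0 0 0 0 0 0.70; 100 0 0 0 0 0 0.84; 100 0 0 0 0 0 0.98; 100 0 0 0 0 0 1.12; 65 0 0 0 0 0 1.237; 65 0 0 0 0 0 1.237; 65 0 0 0 0 0 1.237"

```text
time_s: 1.4
position: [0.2042, 0.5907, 0.2255]
tool_rot: [0.0, 0.706, 0.709, -0.0]
contact_force: [-0.4, 0.3, 0.3]
grip_width: 0.0697
grasp_force: 0.0
```

```bash
python3 - <<'E'
from h import *
s=read_state(); print(s['position'],rot(s['tool_rot']).round(3),s['qpos'].round(2),s['contact_force'])
print(px2w("top",[(190,190)],0),px2w("top",[(463,215)],.09))
E
```

```text
[0.20415346 0.59066185 0.22553723] [[-0.004  1.    -0.   ]
 [ 1.     0.004 -0.   ]
 [-0.    -0.    -1.   ]] [ 1.24  0.35  1.63 -0.    1.16  1.23] [-0.39389697  0.33050472  0.32583463]
[[0.46362233 0.47512433 0.        ]] [[ 0.45126126 -0.45703901  0.09      ]]
```

Call:
move_arm:
  motion: "65 -36 24 0 0 0 0.004; 65 -72 48 0 0 0 0.004; 65 -108 72 0 0 0 0.004; 65 -144 95 0 0 0 0.004; 65 -180 119 0 0 0 0.004; 65 -216 143 0 0 0 0.004; 65 -252 166 0 0 0 0.004; 65 -286 189 0 0 0 0.004; 65 -286 189 40 0 0 0.004; 65 -286 189 80 0 0 0.004; 65 -286 189 105 0 0 0.004; 65 -286 189 105 0 0 0.004"

```text
time_s: 2.6
position: [0.3916, 0.3033, 0.1178]
tool_rot: [-0.0, 0.707, 0.707, -0.003]
contact_force: [-0.6, -0.1, 1.7]
grip_width: 0.0601
grasp_force: 0.0
```

```bash
python3 - <<'E'
from h import *
s=read_state(); print(s['position'],rot(s['tool_rot'])[:2].round(4),s['qpos'].round(2))
crop("side",170,60,160,120,5,"g1")
E
```

```text
[0.39163377 0.30325113 0.117777  ] [[ 7.0e-04  1.0e+00 -4.6e-03]
 [ 1.0e+00 -7.0e-04 -3.6e-03]] [0.66 0.3  2.   0.   0.85 0.66]
```

View pics/g1.png

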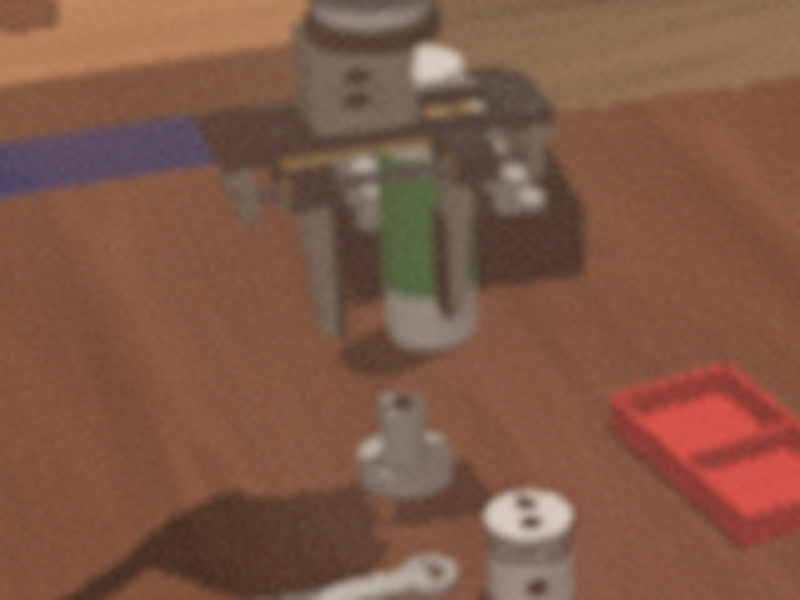

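Gripper is straddling the large gear's hub at crop (403,400), with fingertips at (325,330) and (455,310), centred above it. Descending to grip.

Call:
move_arm:
  motion: "65 0 0 0 0 0 0; 65 0 0 0 0 0 0; 65 0 0 30 0 0 0; 65 0 0 60 0 0 0; 65 0 0 87 0 0 0; 65 0 0 87 0 0 0; 65 0 0 87 0 0 0; 65 0 0 87 0 0 0"

```text
time_s: 3.45
position: [0.3945, 0.3058, 0.0353]
tool_rot: [0.0, 0.708, 0.706, 0.001]
contact_force: [-0.9, 0.8, 0.5]
grip_width: 0.0598
grasp_force: 0.0
```

Call:
move_arm:
  motion: "0 0 0 0 0 0 0; 0 0 0 0 0 0 0; 0 0 0 0 0 0 0; 0 0 0 0 0 0 0; 0 0 0 0 0 0 0; 0 0 0 0 0 0 0; 0 0 0 0 0 0 0; 0 0 0 0 0 0 0; 0 0 0 0 0 0 0; 0 0 0 0 0 0 0"
  newtons: 30

```text
time_s: 4.45
position: [0.3937, 0.305, 0.0339]
tool_rot: [0.0, 0.708, 0.706, 0.0]
contact_force: [-0.2, -0.2, 6.2]
grip_width: 0.0275
grasp_force: 30.0
```

Call:
move_arm:
  motion: "0 0 0 -15 0 0 0; 0 0 0 -50 0 0 0; 0 0 0 -88 0 0 0; 0 -30 26 -88 0 0 0; 0 -60 53 -88 0 0 0; 0 -90 80 -88 0 0 0; 0 -120 106 -88 0 0 0; 0 -150 133 -88 0 0 0; 0 -180 159 -88 0 0 0; 0 -210 186 -88 0 0 0; 0 -240 212 -88 0 0 0; 0 -264 233 -88 0 0 0"

```text
time_s: 5.65
position: [0.6262, 0.0382, 0.1206]
tool_rot: [-0.0, 0.708, 0.706, -0.001]
contact_force: [0.3, 0.4, -3.3]
grip_width: 0.0275
grasp_force: 30.0
```

Call:
move_arm:
  motion: "0 0 0 0 0 0 0; 0 0 0 0 0 0 0; 0 0 0 0 0 0 0; 0 0 0 0 0 0 0"

```text
time_s: 6.05
position: [0.6246, 0.0411, 0.1213]
tool_rot: [-0.0, 0.708, 0.706, -0.0]
contact_force: [0.2, -0.1, -3.4]
grip_width: 0.0275
grasp_force: 30.0
```

```bash
python3 - <<'E'
from h import *
s=read_state(); print(s['position'],rot(s['tool_rot'])[:2].round(4),s['qpos'].round(2))
crop("side",270,90,160,120,5,"g2")
E
```

```text
[0.62464854 0.04112846 0.12128401] [[ 1.9e-03  1.0e+00 -1.1e-03]
 [ 1.0e+00 -1.9e-03  1.0e-04]] [0.06 0.47 1.72 0.   0.96 0.07]
```

View pics/g2.png

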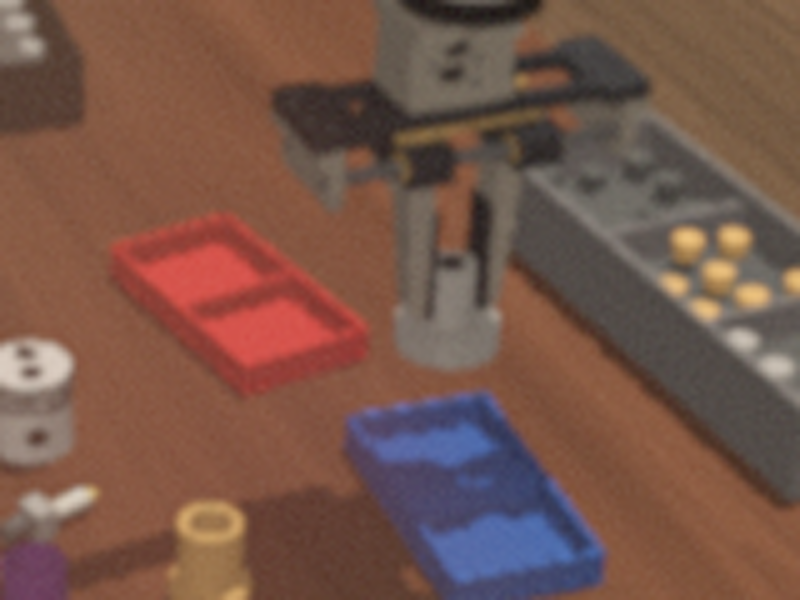

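The large gear hangs in the fingers over the near bay of the blue tray, crop (447,330), clear of the bin. Lowering it slowly.

Call:
move_arm:
  motion: "0 0 2 30 0 0 0; 0 0 2 55 0 0 0; 0 0 2 65 0 0 0; 0 0 2 73 0 0 0; 0 0 2 78 0 0 0; 0 0 2 81 0 0 0; 0 0 2 83 0 0 0; 0 0 2 83 0 0 0; 0 0 2 83 0 0 0; 0 0 2 83 0 0 0"

```text
time_s: 7.1
position: [0.6279, 0.0402, 0.039]
tool_rot: [0.0, 0.708, 0.706, 0.0]
contact_force: [-0.6, 0.1, -3.5]
grip_width: 0.0274
grasp_force: 30.0
```

Call:
move_arm:
  motion: "0 0 0 1 0 0 0; 0 0 0 1 0 0 0; 0 0 0 1 0 0 0; 55 0 0 1 0 0 0; 55 0 0 1 0 0 0; 55 0 0 1 0 0 0; 55 0 0 1 0 0 0; 55 0 0 1 0 0 0; 55 0 0 -25 0 0 0; 55 0 0 -60 0 0 0; 55 0 0 -83 0 0 0; 55 0 0 -83 0 0 0"

```text
time_s: 8.3
position: [0.63, 0.0403, 0.1251]
tool_rot: [0.002, 0.708, 0.706, 0.002]
contact_force: [0.2, 1.0, -0.1]
grip_width: 0.0507
grasp_force: 0.0
```

Call:
move_arm:
  motion: "65 -30 -20 0 0 0 0; 65 -60 -41 0 0 0 0; 65 -90 -61 0 0 0 0; 65 -120 -82 0 0 0 0; 65 -150 -102 0 0 0 0; 65 -180 -123 0 0 0 0; 65 -210 -143 0 0 0 0; 65 -240 -164 0 0 0 0; 65 -270 -184 0 0 0 0; 65 -300 -205 0 0 0 0; 65 -330 -225 0 0 0 0; 65 -330 -225 0 0 0 0"

```text
time_s: 9.5
position: [0.3993, -0.2914, 0.1207]
tool_rot: [-0.0, 0.709, 0.705, -0.0]
contact_force: [-0.3, 0.2, -0.9]
grip_width: 0.0598
grasp_force: 0.0
```

Call:
move_arm:
  motion: "65 0 0 0 0 0 0; 65 0 0 0 0 0 0; 65 0 0 0 0 0 0; 65 0 0 0 0 0 0"

```text
time_s: 9.9
position: [0.4022, -0.2884, 0.1215]
tool_rot: [-0.0, 0.708, 0.707, 0.0]
contact_force: [0.6, -0.4, -0.3]
grip_width: 0.0597
grasp_force: 0.0
```

```bash
python3 - <<'E'
from h import *
s=read_state(); print(s['position'],rot(s['tool_rot'])[:2].round(4),s['qpos'].round(2))
crop("side",270,130,200,150,4,"g3")
E
```

```text
[ 0.40219581 -0.28835956  0.12146892] [[ 1.6e-03  1.0e+00 -0.0e+00]
 [ 1.0e+00 -1.6e-03  1.0e-04]] [-0.63  0.29  2.    0.    0.85 -0.62]
```

View pics/g3.png

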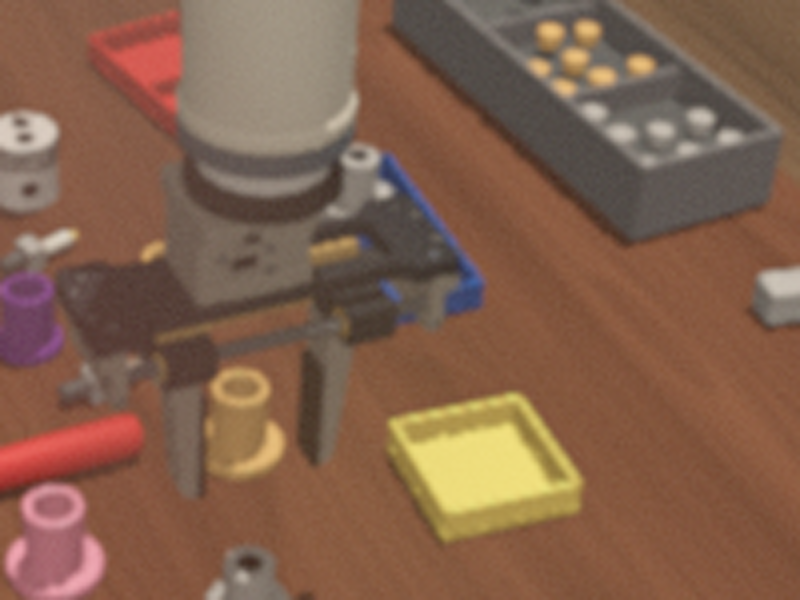

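The large gear stands in its bay (360,175), and the gripper is above the small gear (250,565). Descending.

Call:
move_arm:
  motion: "65 0 0 30 0 0 0; 65 0 0 60 0 0 0; 65 0 0 89 0 0 0; 65 0 0 89 0 0 0; 65 0 0 89 0 0 0; 0 0 0 89 0 0 0; 0 0 0 89 0 0 0; 0 0 0 89 0 0 0; 0 0 0 89 0 0 0; 0 0 0 89 0 0 0; 0 0 0 89 0 0 0; 0 0 0 89 0 0 0"

```text
time_s: 11.15
position: [0.4021, -0.2894, 0.0332]
tool_rot: [0.0, 0.708, 0.706, 0.0]
contact_force: [-0.8, 0.6, 7.1]
grip_width: 0.027
grasp_force: 30.0
```

Call:
move_arm:
  motion: "0 0 0 0 0 0 0; 0 0 0 0 0 0 0; 0 0 0 0 0 0 0"

```text
time_s: 11.45
position: [0.4021, -0.2894, 0.0332]
tool_rot: [0.0, 0.708, 0.706, 0.0]
contact_force: [-1.0, 0.8, 6.9]
grip_width: 0.0271
grasp_force: 30.0
```

Call:
move_arm:
  motion: "0 0 0 -15 0 0 0; 0 0 0 -50 0 0 0; 0 0 0 -88 0 0 0; 0 31 27 -88 0 0 0; 0 62 55 -88 0 0 0; 0 94 82 -88 0 0 0; 0 125 110 -88 0 0 0; 0 157 137 -88 0 0 0; 0 188 165 -88 0 0 0; 0 220 192 -88 0 0 0; 0 251 220 -88 0 0 0; 0 251 220 -88 0 0 0"

```text
time_s: 12.65
position: [0.6254, -0.0352, 0.1204]
tool_rot: [0.0, 0.707, 0.707, 0.001]
contact_force: [-0.3, -0.7, -4.3]
grip_width: 0.0277
grasp_force: 30.0
```

Call:
move_arm:
  motion: "0 0 0 0 0 0 0; 0 0 0 0 0 0 0; 0 0 0 0 0 0 0; 0 0 0 30 0 0 0; 0 0 0 55 0 0 0; 0 0 0 65 0 0 0; 0 0 0 73 0 0 0; 0 0 0 78 0 0 0; 0 0 0 81 0 0 0; 0 0 0 83 0 0 0; 0 0 0 83 0 0 0; 0 0 0 83 0 0 0"

```text
time_s: 13.85
position: [0.6227, -0.0387, 0.038]
tool_rot: [0.0, 0.708, 0.706, 0.0]
contact_force: [0.2, 0.8, -2.5]
grip_width: 0.0273
grasp_force: 30.0
```

Call:
move_arm:
  motion: "0 0 0 1 0 0 0; 0 0 0 1 0 0 0; 0 0 0 1 0 0 0; 55 0 0 1 0 0 0; 55 0 0 1 0 0 0; 55 0 0 1 0 0 0; 55 0 0 1 0 0 0; 55 0 0 1 0 0 0; 55 0 0 -25 0 0 0; 55 0 0 -60 0 0 0; 55 0 0 -83 0 0 0; 55 0 0 -83 0 0 0"

```text
time_s: 15.05
position: [0.6247, -0.0389, 0.124]
tool_rot: [0.002, 0.708, 0.706, 0.002]
contact_force: [-0.4, -0.8, -0.7]
grip_width: 0.0508
grasp_force: 0.0
```

Call:
move_arm:
  motion: "65 -20 -28 0 0 0 0; 65 -39 -56 0 0 0 0; 65 -58 -84 0 0 0 0; 65 -77 -112 0 0 0 0; 65 -97 -140 0 0 0 0; 65 -116 -167 0 0 0 0; 65 -116 -167 0 0 0 0; 65 -116 -167 0 0 0 0; 65 -116 -167 0 0 0 0; 65 -116 -167 0 0 0 0; 65 -116 -167 0 0 0 0"

```text
time_s: 16.15
position: [0.4557, -0.1538, 0.1204]
tool_rot: [-0.0, 0.708, 0.706, 0.0]
contact_force: [-0.1, 0.5, 0.7]
grip_width: 0.0601
grasp_force: 0.0
```

Call:
move_arm:
  motion: "65 0 0 30 0 0 0; 65 0 0 60 0 0 0; 65 0 0 87 0 0 0; 65 0 0 87 0 0 0; 65 0 0 87 0 0 0; 0 0 0 87 0 0 0; 0 0 0 87 0 0 0; 0 0 0 87 0 0 0; 0 0 0 87 0 0 0; 0 0 0 87 0 0 0; 0 0 0 87 0 0 0; 0 0 0 87 0 0 0"
  newtons: 25

```text
time_s: 17.35
position: [0.4556, -0.1545, 0.0344]
tool_rot: [0.001, 0.708, 0.706, 0.0]
contact_force: [-1.0, 0.8, 7.7]
grip_width: 0.0332
grasp_force: 25.0
```

Call:
move_arm:
  motion: "0 0 0 0 0 0 0; 0 0 0 0 0 0 0; 0 0 0 0 0 0 0"

```text
time_s: 17.65
position: [0.4556, -0.1545, 0.0344]
tool_rot: [0.001, 0.708, 0.706, 0.0]
contact_force: [-1.4, 0.6, 7.6]
grip_width: 0.0332
grasp_force: 25.0
```

Call:
move_arm:
  motion: "0 0 0 -15 0 0 0; 0 0 0 -50 0 0 0; 0 0 0 -88 0 0 0; 0 40 15 -88 0 0 0; 0 80 30 -88 0 0 0; 0 120 45 -88 0 0 0; 0 160 60 -88 0 0 0; 0 200 75 -88 0 0 0; 0 240 90 -88 0 0 0; 0 280 105 -88 0 0 0; 0 320 120 -88 0 0 0; 0 358 135 -88 0 0 0"

```text
time_s: 18.85
position: [0.5912, 0.2051, 0.1215]
tool_rot: [-0.0, 0.708, 0.706, -0.0]
contact_force: [0.2, 0.1, -1.5]
grip_width: 0.033
grasp_force: 25.0
```

Call:
move_arm:
  motion: "0 0 0 0 0 0 0; 0 0 0 0 0 0 0; 0 0 0 0 0 0 0; 0 0 0 0 0 0 0; 0 0 0 30 0 0 0; 0 0 0 55 0 0 0; 0 0 0 65 0 0 0; 0 0 0 73 0 0 0; 0 0 0 78 0 0 0; 0 0 0 81 0 0 0; 0 0 0 83 0 0 0; 0 0 0 83 0 0 0"

```text
time_s: 20.05
position: [0.5914, 0.2034, 0.0389]
tool_rot: [0.0, 0.708, 0.706, 0.0]
contact_force: [-0.2, 0.1, -2.0]
grip_width: 0.0328
grasp_force: 25.0
```

Call:
move_arm:
  motion: "0 0 0 0 0 0 0; 0 0 0 0 0 0 0"

```text
time_s: 20.25
position: [0.5914, 0.2034, 0.039]
tool_rot: [0.0, 0.708, 0.706, 0.0]
contact_force: [0.9, -0.1, -1.5]
grip_width: 0.0332
grasp_force: 25.0
```

Call:
move_arm:
  motion: "0 0 0 1 0 0 0; 0 0 0 1 0 0 0; 0 0 0 1 0 0 0; 60 0 0 1 0 0 0; 60 0 0 1 0 0 0; 60 0 0 1 0 0 0; 60 0 0 1 0 0 0; 60 0 0 1 0 0 0; 60 0 0 -25 0 0 0; 60 0 0 -60 0 0 0; 60 0 0 -83 0 0 0; 60 0 0 -83 0 0 0"

```text
time_s: 21.45
position: [0.5933, 0.204, 0.125]
tool_rot: [0.001, 0.708, 0.706, 0.003]
contact_force: [0.6, -0.2, -0.0]
grip_width: 0.0553
grasp_force: 0.0
```

Call:
move_arm:
  motion: "60 -31 -18 0 0 0 0; 60 -62 -36 0 0 0 0; 60 -93 -54 0 0 0 0; 60 -124 -72 0 0 0 0; 60 -155 -90 0 0 0 0; 60 -186 -108 0 0 0 0; 60 -215 -124 0 0 0 0; 60 -215 -124 0 0 0 0; 60 -215 -124 0 0 0 0; 60 -215 -124 0 0 0 0; 60 -215 -124 0 0 0 0"

```text
time_s: 22.55
position: [0.467, -0.0106, 0.1214]
tool_rot: [-0.0, 0.708, 0.706, 0.0]
contact_force: [0.6, 0.6, -0.5]
grip_width: 0.0553
grasp_force: 0.0
```

```bash
python3 - <<'E'
from h import *
print(read_state()['position'])
crop("side",230,90,200,150,4,"g4")
E
```

```text
[ 0.46703044 -0.01057885  0.121387  ]
```

View pics/g4.png

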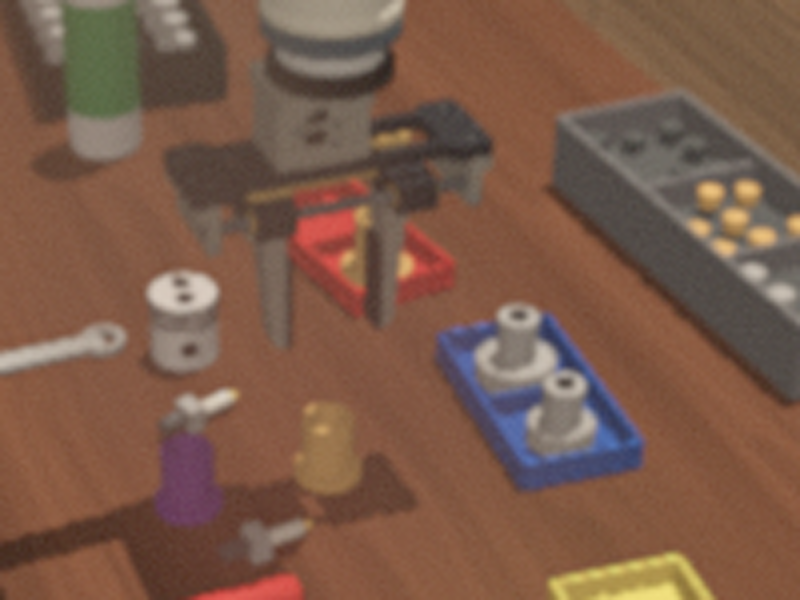

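Both gears stand in their blue bays (518,345) and (563,410), the large bushing stands in red (375,250), and the gripper is over the small bushing (328,445).

Call:
move_arm:
  motion: "60 0 0 30 0 0 0; 60 0 0 60 0 0 0; 60 0 0 88 0 0 0; 60 0 0 88 0 0 0; 60 0 0 88 0 0 0; 0 0 0 88 0 0 0; 0 0 0 88 0 0 0; 0 0 0 88 0 0 0; 0 0 0 88 0 0 0; 0 0 0 88 0 0 0; 0 0 0 88 0 0 0; 0 0 0 88 0 0 0"

```text
time_s: 23.8
position: [0.4672, -0.0113, 0.0347]
tool_rot: [0.001, 0.708, 0.706, 0.001]
contact_force: [-1.6, 1.0, 8.1]
grip_width: 0.0338
grasp_force: 25.0
```

Call:
move_arm:
  motion: "0 0 0 0 0 0 0; 0 0 0 0 0 0 0; 0 0 0 0 0 0 0"

```text
time_s: 24.1
position: [0.4672, -0.0113, 0.0346]
tool_rot: [0.001, 0.708, 0.706, 0.001]
contact_force: [-1.0, 0.9, 9.0]
grip_width: 0.034
grasp_force: 25.0
```

Call:
move_arm:
  motion: "0 0 0 -15 0 0 0; 0 0 0 -50 0 0 0; 0 0 0 -88 0 0 0; 0 37 14 -88 0 0 0; 0 74 28 -88 0 0 0; 0 111 42 -88 0 0 0; 0 148 56 -88 0 0 0; 0 185 70 -88 0 0 0; 0 222 84 -88 0 0 0; 0 259 98 -88 0 0 0; 0 294 111 -88 0 0 0; 0 294 111 -88 0 0 0"

```text
time_s: 25.3
position: [0.5799, 0.2865, 0.122]
tool_rot: [0.0, 0.707, 0.707, 0.002]
contact_force: [0.4, 0.1, -2.4]
grip_width: 0.0334
grasp_force: 25.0
```

Call:
move_arm:
  motion: "0 0 0 0 0 0 0; 0 0 0 0 0 0 0; 0 0 0 0 0 0 0; 0 0 0 0 0 0 0; 0 0 0 30 0 0 0; 0 0 0 55 0 0 0; 0 0 0 65 0 0 0; 0 0 0 73 0 0 0; 0 0 0 78 0 0 0; 0 0 0 81 0 0 0; 0 0 0 83 0 0 0; 0 0 0 83 0 0 0"

```text
time_s: 26.5
position: [0.5786, 0.2825, 0.039]
tool_rot: [0.0, 0.708, 0.706, 0.0]
contact_force: [0.8, -1.0, -1.7]
grip_width: 0.0335
grasp_force: 25.0
```

Call:
move_arm:
  motion: "0 0 0 0 0 0 0; 0 0 0 0 0 0 0"

```text
time_s: 26.7
position: [0.5787, 0.2825, 0.039]
tool_rot: [0.0, 0.708, 0.706, 0.0]
contact_force: [0.4, -0.5, -2.8]
grip_width: 0.0337
grasp_force: 25.0
```

Call:
move_arm:
  motion: "0 0 0 1 0 0 0; 0 0 0 1 0 0 0; 0 0 0 1 0 0 0; 60 0 0 1 0 0 0; 60 0 0 1 0 0 0; 60 0 0 1 0 0 0; 60 0 0 1 0 0 0; 60 0 0 1 0 0 0; 60 0 0 -25 0 0 0; 60 0 0 -60 0 0 0; 60 0 0 -83 0 0 0; 60 0 0 -83 0 0 0"

```text
time_s: 27.9
position: [0.5805, 0.2833, 0.1251]
tool_rot: [0.001, 0.708, 0.706, 0.003]
contact_force: [0.2, 0.2, 0.6]
grip_width: 0.055
grasp_force: 0.0
```

Call:
move_arm:
  motion: "80 -21 -26 0 0 0 0; 80 -42 -51 0 0 0 0; 80 -63 -77 0 0 0 0; 80 -84 -102 0 0 0 0; 80 -105 -128 0 0 0 0; 80 -126 -153 0 0 0 0; 80 -126 -153 0 0 0 0; 80 -126 -153 0 0 0 0; 80 -126 -153 0 0 0 0; 80 -126 -153 0 0 0 0; 80 -126 -153 0 0 0 0"

```text
time_s: 29.0
position: [0.4256, 0.1572, 0.1214]
tool_rot: [0.0, 0.708, 0.706, 0.0]
contact_force: [0.1, -0.7, -1.2]
grip_width: 0.0734
grasp_force: 0.0
```

Call:
move_arm:
  motion: "80 0 0 30 0 0 0; 80 0 0 60 0 0 0; 80 0 0 87 0 0 0; 80 0 0 87 0 0 0; 80 0 0 87 0 0 0; 0 0 0 87 0 0 0; 0 0 0 87 0 0 0; 0 0 0 87 0 0 0; 0 0 0 87 0 0 0; 0 0 0 87 0 0 0; 0 0 0 87 0 0 0; 0 0 0 87 0 0 0"

```text
time_s: 30.2
position: [0.4255, 0.157, 0.0354]
tool_rot: [0.0, 0.708, 0.706, 0.001]
contact_force: [-0.7, -0.1, 8.3]
grip_width: 0.0474
grasp_force: 25.0
```

Call:
move_arm:
  motion: "0 0 0 0 0 0 0; 0 0 0 0 0 0 0; 0 0 0 0 0 0 0"

```text
time_s: 30.5
position: [0.4256, 0.157, 0.0354]
tool_rot: [0.0, 0.708, 0.706, 0.001]
contact_force: [-1.6, 0.2, 8.7]
grip_width: 0.0479
grasp_force: 25.0
```

Call:
move_arm:
  motion: "0 0 0 -15 0 0 0; 0 0 0 -50 0 0 0; 0 0 0 -88 0 0 0; 0 -43 17 -88 0 0 0; 0 -86 34 -88 0 0 0; 0 -130 51 -88 0 0 0; 0 -173 68 -88 0 0 0; 0 -216 85 -88 0 0 0; 0 -260 102 -88 0 0 0; 0 -303 119 -88 0 0 0; 0 -346 136 -88 0 0 0; 0 -389 154 -88 0 0 0"

```text
time_s: 31.7
position: [0.5779, -0.2346, 0.1226]
tool_rot: [-0.0, 0.708, 0.706, -0.0]
contact_force: [0.9, -0.2, -1.1]
grip_width: 0.0478
grasp_force: 25.0
```

Call:
move_arm:
  motion: "0 0 0 0 0 0 0; 0 0 0 0 0 0 0; 0 0 0 0 0 0 0; 0 0 0 0 0 0 0; 0 0 0 30 0 0 0; 0 0 0 55 0 0 0; 0 0 0 65 0 0 0; 0 0 0 73 0 0 0; 0 0 0 78 0 0 0; 0 0 0 81 0 0 0; 0 0 0 83 0 0 0; 0 0 0 83 0 0 0"

```text
time_s: 32.9
position: [0.5781, -0.2328, 0.0399]
tool_rot: [0.0, 0.708, 0.706, 0.0]
contact_force: [-1.0, 0.2, -1.6]
grip_width: 0.0474
grasp_force: 25.0
```

Call:
move_arm:
  motion: "0 0 0 0 0 0 0; 0 0 0 0 0 0 0"

```text
time_s: 33.1
position: [0.5781, -0.2328, 0.04]
tool_rot: [0.0, 0.708, 0.706, 0.0]
contact_force: [-0.2, -1.1, -1.3]
grip_width: 0.0477
grasp_force: 25.0
```

Call:
move_arm:
  motion: "0 0 0 1 0 0 0; 0 0 0 1 0 0 0; 0 0 0 1 0 0 0; 75 0 0 1 0 0 0; 75 0 0 1 0 0 0; 75 0 0 1 0 0 0; 75 0 0 1 0 0 0; 75 0 0 1 0 0 0; 75 0 0 -25 0 0 0; 75 0 0 -60 0 0 0; 75 0 0 -83 0 0 0; 75 0 0 -83 0 0 0"

```text
time_s: 34.3
position: [0.58, -0.2335, 0.126]
tool_rot: [0.003, 0.708, 0.706, 0.001]
contact_force: [-1.0, -0.2, 0.0]
grip_width: 0.0689
grasp_force: 0.0
```

Call:
move_arm:
  motion: "75 0 -30 -20 0 0 0; 75 0 -60 -40 0 0 0; 75 0 -90 -60 0 0 0; 75 0 -120 -80 0 0 0; 75 0 -150 -80 0 0 0; 75 0 -180 -80 0 0 0; 75 0 -200 -80 0 0 0; 75 0 -200 -80 0 0 0; 75 0 -200 -80 0 0 0; 75 0 -200 -80 0 0 0"

```text
time_s: 35.3
position: [0.3788, -0.2322, 0.2024]
tool_rot: [0.0, 0.708, 0.706, 0.0]
contact_force: [-1.2, 0.2, 0.0]
grip_width: 0.069
grasp_force: 0.0
```

```bash
python3 - <<'E'
from h import *
print(read_state()['position'])
crop("side",230,60,240,180,3.3,"e1")
crop("top",150,130,340,120,2.35,"e2")
E
```

```text
[ 0.37877362 -0.23223553  0.20237231]
```

View pics/e1.png

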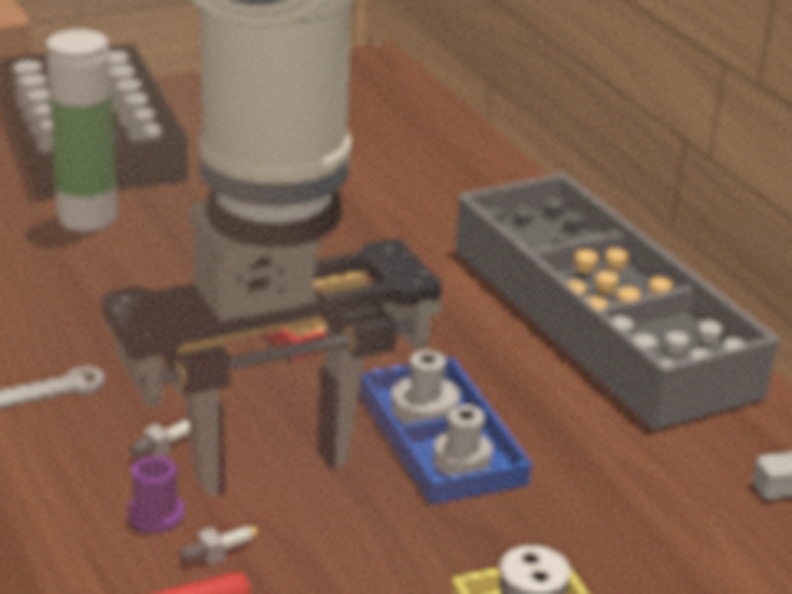

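View pics/e2.png

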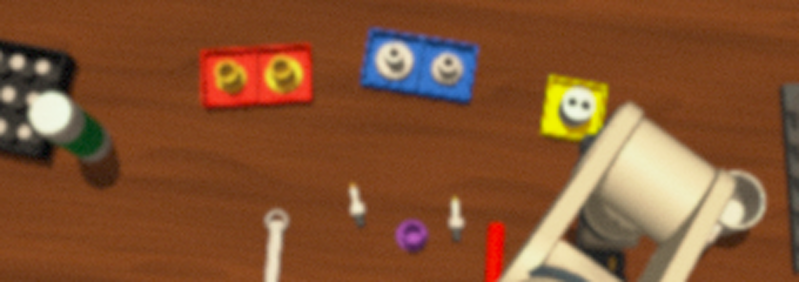

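The top crop shows all five parts centred in their bays: bushings (231,76) and (283,72), gears (394,61) and (446,69), piston (577,104). The spray can and mug are standing where they were, and the gripper is clear.

```bash
python3 -c "
from cell import *
print(hand_in())"
```

```text
the job is handed in; nothing more can be done
None
```

The job is handed in, with no verdict returned: both gears are in the blue tray, both brass bushings in the red and the piston in the yellow, all upright and released in the last pictures, and the spray can and mug look unmoved.

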